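Lock the filter cartridge into the dust extractor

TASK

Fit the filter cartridge that stands on the bench into the port on top of the dust extractor: line its two lugs up with the slots in the collar (the collar may sit somewhat turned, so feel for the slots with a light touch), push it down against the spring, then twist it a quarter turn clockwise (seen from above) to the end stop, so that it springs up into its lock, and let go. Do not force it at any time, and leave the other things on the bench where they are.

Things in the scene. Friction and masses are not known exactly. Their poses are not given: they have to be found in the camera images.
- cartridge: White filter cartridge, loose, about 150-280 g, standing upright, 89 mm tall. Origin: centre of underside, z up. Upwards: round spigot, diameter 48, height 0-34 mm (foot tapered to 42 over the lowest 4 mm) with two lugs; drum, diameter 76, height 34-60 mm; flat grip bar 62 mm long (x), 16 mm thick (y), height 60-89 mm, pointing the way the lugs point. Half a turn gives the same part.
- lugs (a point): Point on the cartridge's axis 11 mm above its underside, midway between and level with the lugs; axes as the cartridge's. The two lugs stick out of the spigot along +x and -x, each 12 mm wide (y), 6 mm high (8-14 mm above the underside), reaching 31 mm from the axis.
- grip (a point): Point on the cartridge's axis inside the grip bar, 82 mm above the underside, axes as the cartridge's: a good place for the TCP, fingers pointing down and closing along the cartridge's y (the fingertips then clear the drum by about 3 mm).
- extractor: Grey dust extractor, fixed: box 220 (x) by 180 (y) by 90 mm high with the port on top at its centre, a grey plastic collar, outer diameter 86 mm, standing 30 mm above the box. Origin: centre of underside, z up. The plastic takes at most 60 N between cartridge and extractor; 20 N of push and 0.5 N m of twist are ample. Neither the box nor the collar moves.
- port (a point): Centre of the mouth at the collar's top, 120 mm above the bench, axes as the extractor's. Inward lip 3 mm thick, opening 51 mm wide, two slots for the lugs along +x and -x but turned by an unmeasured angle up to 0.5 rad either way, 15 mm wide; lugs enter within about 0.06 rad. Off the slots, the lugs rest on the lip, underside 8 mm below the mouth, foot centred; turned to the slots it can go down.
- seat_top (a point): Top of the sprung seat in the port when free, 12 mm below the mouth. Pressed by the underside: 5 N at first, rising 0.6 N per mm, hard bottom 13 mm lower (25 mm below the mouth). With the underside over 20 mm below the mouth the lugs pass under the roof, and the cartridge turns clockwise only (seen from above), to a solid stop about 92 degrees past the slots.
- locked (a point): Where the underside's centre ends when locked, 17 mm below the mouth. At the end stop the roof is 3 mm higher, so the cartridge, let up, is sprung 3 mm up into this notch (turning play about 0.1 rad). Turned too little it stays 20 mm below the mouth, not locked; not turned at all it is lifted to 12 mm below. Axes as the extractor's; the lugs end across it, near +y and -y.
- wood_body: Bystander: half-shaped pale wooden body on a foot block, 215 mm long (along x), 72 mm wide, 90 mm tall, loose beyond the work. Origin: centre of its underside.
- jar: Bystander: glass jar, diameter 72 mm, 120 mm tall, loose. Origin: centre of its underside.
- sanding_block: Bystander: cork sanding block with a wooden back, 110 x 60 x 40 mm, loose. Origin: centre of its underside.
Mind the look-alikes: they are no part of the job. There is more than one size of the cartridge; the one meant has the size given above.

How it is judged:
By the outcome, as a careful person would: the job done as asked, in the order asked, and still so for the second after the job is handed in, with the robot touching nothing.
It also fails if it takes over 69 s, if anything falls off the work surface, if the arm or the gripper's body presses on something with over 40 N, if the wrist force passes 120 N, or if a joint passes its speed limit or range.

ROBOT

A 6-joint arm with a two-finger parallel gripper is mounted at the origin on the work surface. World frame = base frame: x ahead of the robot, y to its left, z up, the work surface at z = 0. Lengths are in m, angles in degrees, forces in N, time in s.
With the tool pointing down it reaches from about 0.3 to 1 m from the base axis. Payload 5.1 kg.
Tool frame: the origin (TCP) lies between the finger pads, 19 mm behind the fingertips; this is the grasp point; z points along the fingers, y is the line along which they close (so a half turn about z gives the same grasp; the last joint's range is limited). The gripper opens to 95 mm and grips with 3 to 60 N. Pads are 20 mm wide; open, the fingers measure 119 mm over their backs; the gripper's body (75 mm by 180 mm) begins 59 mm behind the grasp point.
Start: joints at [61.444, 7.093, 94.555, -0, 78.352, -4.733], TCP at [0.263, 0.595, 0.233] pointing down, gripper open.
Joint ranges: [-149.61, 149.61], [-58.7, 133.49], [1.44, 155.28], [-77.14, 257.14], [18.33, 153.61], [-166.67, 166.67]. Speed limits (degrees/s): [147.25, 147.25, 180, 180, 180, 180].

INTERFACE

Orientations are given as [roll, pitch, yaw] about the fixed x, y, z axes, in that order (R = Rz(yaw) Ry(pitch) Rx(roll)).
In Python, from workcell import get_obs, capture, finish_job, silhouettes gives the robot as it stands. The module is installed in compiled form; this text tells all that it offers.
- The arm moves only by the tool move_arm, never from a script. Its argument "rows" is one flat list of numbers, 7 for each row, row after row: the turn, a rotation vector about the tool's x, y, z in rad, then the shift along the tool's x, y, z in m, then the opening, from 0 (shut) to 1 (fully open). In form: [wx, wy, wz, dx, dy, dz, gripper, wx, wy, wz, dx, dy, dz, gripper, ...]. A call has 1 to 5 rows; each row shifts and turns the commanded pose from where the row before left it, along the tool's axes as they then stand; what a row does not reach is not made up. A row lasts 1/8 s, in which the tool goes at most 62.5 mm and 10.7 degrees, less where a joint would pass 70% of its speed; a pose out of reach is approached as far as the arm can. A call with a gripper value outside its range is refused whole. The fingers move at their own pace and stop on an object; "newtons" is the grip in N (left out, the last holds). Time passes only in rows, so rows that do not move let the fingers close. It gives the time, the measured TCP pose, the force, the opening and the grip force at its end, in the units of the state.
- get_obs(): the state, without advancing time (a new reading comes with each control period).
- capture(name): name is "scene" or "top" or "wrist"; returns a dict with "color" (384x512x3 uint8, red, green, blue), "vertical_fov" (degrees; the focal length in pixels is half the picture's height over the tangent of half this angle, whatever the lens; pixels are square), "cx", "cy" (the principal point, pixels), "k1" (the pictures are not rectified: a ray, as slopes to the right and down, at radius r is drawn at 1 + k1 r^2 times it, then the intrinsics apply), "view" (4x4, takes a point from world to camera coordinates). Camera axes: x right, y up, looking along -z (the intrinsics and any distortion apply to the point x, -y, -z); pixel columns grow to the right and rows downward; lengths in m; the calibration is good to about 2 mm. A picture is of the moment at which its call begins. There is no depth.
- finish_job(): hands the job in; it is judged then, once.
Trained networks look in the newest picture that a camera, given by its name, has taken for a name from the list of things; names that differ only in an ending like _2 or _b are one class to them, and where a whole thing is asked for, a point or a joint stands for the part that bears it (a point fixed in the world has none). Each returns a list of dicts, best first, with "p" (0 to 1); they miss things now and then, are a little off and sometimes report something else, mostly with a low value. They report only what shows in the picture. A call takes as long as a camera call. They do not tell look-alikes from the thing itself.
- silhouettes(camera, target): "region" (384x512 bool, what is visible of it) and "extent" ([left, top, width, height] in pixels, round what is visible of it).
The state is a dict: "time_s": time; "joints": joint angles; "joint_vel": joint speeds; "effort": joint torques, N m; "ee_pos": TCP position; "eef_rot": TCP orientation; "contact_force": force on the tool from outside, world axes, zero at the start; "moment": the same for the moment, N m; "grip_width": opening from 0.0 (shut) to 1.0 (fully open); "grasp_force": force on a finger pad.
Only numpy, scipy, OpenCV 4.12 (cv2) and the standard library are available. Lean on these libraries where they do the work, as an engineer would, in place of code of your own. Each camera call takes 0.05 s, during which the arm holds its last target. There are 200 camera calls.

## Working session

There is one attempt and no reset: what is moved stays moved. The work goes in short steps, Python scripts to look and compute and a tool call to move; the robot and the scene stay as the last step left them, time stands still between calls to the robot, and variables do not carry over. Pictures are saved under pics/ and viewed, at most 10 in all, crops included, and the job is handed in when it is done.

Besides the shell and the picture viewer there is one more tool, called after "Request:" as a command line: name --argument value ..., lists and objects as JSON in quotes. move_arm: Moves the arm, as the interface text tells. Its arguments: {"type":"object","properties":{"rows":{"type":"array","items":{"type":"number"}},"newtons":{"type":"number"}},"required":["rows"]}

```bash
mkdir -p pics; cat > h.py <<'E'
import numpy as np, cv2, pickle
from workcell import *
def snap(n):
    c=capture(n); pickle.dump({k:v for k,v in c.items()},open(n+'.pkl','wb')); return c
def load(n): return pickle.load(open(n+'.pkl','rb'))
def K(c):
    h=c['color'].shape[0]; f=h/2/np.tan(np.radians(c['vertical_fov'])/2); return f
def proj(c,P):
    P=np.atleast_2d(P); V=np.array(c['view']); q=P@V[:3,:3].T+V[:3,3]
    s=np.c_[q[:,0]/-q[:,2],-q[:,1]/-q[:,2]]; r2=(s**2).sum(1,keepdims=True)
    return s*(1+c['k1']*r2)*K(c)+[c['cx'],c['cy']]
def ray(c,uv,z):
    d=(np.atleast_2d(uv)-[c['cx'],c['cy']])/K(c); s=d.copy()
    for _ in range(20): s=d/(1+c['k1']*(s**2).sum(1,keepdims=True))
    V=np.array(c['view']); R=V[:3,:3]; o=-R.T@V[:3,3]
    w=np.c_[s[:,0],-s[:,1],-np.ones(len(s))]@R
    t=(z-o[2])/w[:,2]; return o+t[:,None]*w
E
python3 - <<'E'
from h import *
ims=[]
for n in ['scene','top']:
    c=snap(n); ims.append(c['color'])
    print(n,c['vertical_fov'],c['k1'])
    for t in ['cartridge','extractor','port','jar','wood_body','sanding_block']:
        for s in silhouettes(n,t):
            e=s['extent']; print(t,round(s['p'],2),e,s['region'].sum(), ray(c,[[e[0]+e[2]/2,e[1]+e[3]/2]],0.05).round(3))
cv2.imwrite('pics/a.png',cv2.resize(np.vstack(ims),None,fx=.78,fy=.78)[...,::-1])
cv2.imwrite('pics/top.png',cv2.resize(ims[1],None,fx=1.5,fy=1.5)[...,::-1])
print(get_obs())
E
```

```text
scene 49.618323483363135 -0.04705734238802856
cartridge 0.84 [186.3, 205.5, 24.1, 29.2] 412 [[ 0.525 -0.209  0.05 ]]
cartridge 0.82 [171.0, 178.8, 27.4, 34.3] 636 [[ 0.367 -0.177  0.05 ]]
cartridge 0.74 [207.6, 194.3, 16.1, 18.5] 194 [[ 0.479 -0.108  0.05 ]]
extractor 0.94 [262.9, 153.5, 64.7, 59.1] 2393 [[0.553 0.22  0.05 ]]
port 0.83 [261.1, 154.3, 66.3, 55.2] 2387 [[0.545 0.222 0.05 ]]
port 0.47 [187.4, 202.3, 24.8, 30.3] 401 [[ 0.515 -0.197  0.05 ]]
jar 0.93 [324.1, 145.5, 14.4, 32.5] 498 [[0.522 0.454 0.05 ]]
wood_body 0.91 [248.3, 226.4, 47.4, 43.0] 1215 [[ 0.793 -0.089  0.05 ]]
sanding_block 0.66 [129.2, 264.8, 26.8, 35.3] 667 [[ 0.681 -0.491  0.05 ]]
sanding_block 0.62 [248.2, 224.4, 48.1, 45.0] 1186 [[ 0.79  -0.085  0.05 ]]
top 50.15166956574654 -0.06511599565137012
cartridge 0.9 [320.9, 198.2, 27.6, 29.3] 589 [[ 0.517 -0.206  0.05 ]]
cartridge 0.73 [315.1, 245.2, 33.8, 33.4] 1063 [[ 0.373 -0.194  0.05 ]]
extractor 0.96 [147.9, 169.7, 76.8, 84.9] 4908 [[0.521 0.235 0.05 ]]
port 0.75 [149.1, 171.6, 72.7, 81.3] 4949 [[0.521 0.237 0.05 ]]
port 0.59 [322.0, 196.8, 25.8, 30.5] 56
[... 274 characters left out ...]
0.637 -0.463  0.05 ]]
{'time_s': 0.7, 'joints': array([ 6.14460155e+01,  7.09097854e+00,  9.45543607e+01, -1.87939392e-03,
        7.83518506e+01, -4.73195043e+00]), 'joint_vel': array([-0.08052978, -0.02268084,  0.1081868 ,  0.00449909,  0.0860317 ,
       -0.07788216]), 'effort': array([ 2.41767129e-04, -4.17448890e+01, -3.60134125e+01,  7.75618292e-02,
        4.26709768e-02, -1.30907858e-05]), 'ee_pos': array([0.262558  , 0.59460569, 0.23349045]), 'eef_rot': array([1.79997351e+02, 2.06625472e-03, 1.56178345e+02]), 'contact_force': array([-0.07375229, -0.01655468, -0.10320773]), 'moment': array([ 0.03754188, -0.0306212 ,  0.00280729]), 'grasp_force': 0.0, 'grip_width': 1.0016845745410892}
```

View pics/a.png

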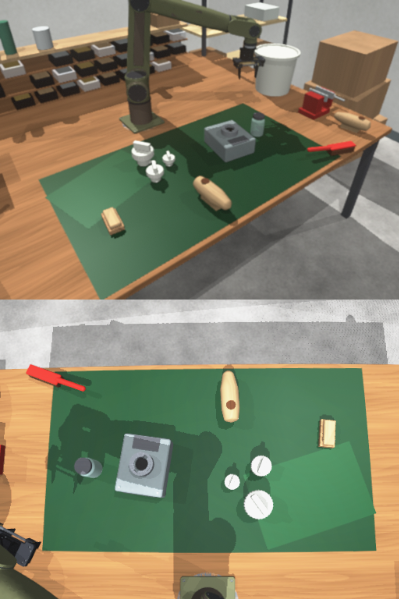

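View pics/top.png

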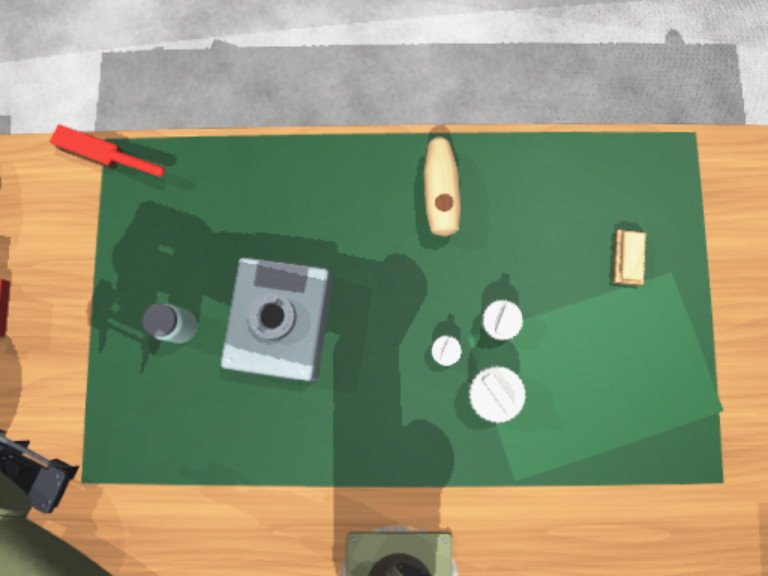

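The top view has three white cartridges, in native pixels: (335,213) with a drum about 27 px wide (~76 mm), (331,262) at about 34 px (~100 mm), and (297,234) at about 20 px (~58 mm). The middle-sized one at (335,213) fits the 76 mm drum. The extractor is at about (183,212) and the jar at (113,214). I'll look at the extractor first, since it's on the way, then the cartridge.

```bash
cat >> h.py <<'E'
from scipy.spatial.transform import Rotation as Ro
def plan(p,yaw,n,o=None):
    o=o or get_obs(); y0=o['eef_rot'][2]; d=(yaw-y0+180)%360-180
    R=Ro.from_euler('xyz',[180,0,y0],degrees=True).as_matrix()
    w=R.T@(np.array(p)-o['ee_pos'])
    print('tool-shift total',w.round(4),'per row',(w/n).round(4),'wz total',round(-np.radians(d),4))
E
python3 - <<'E'
from h import *
c=snap('wrist'); V=np.array(c['view']); R=V[:3,:3]; o=-R.T@V[:3,3]
ob=get_obs(); T=Ro.from_euler('xyz',ob['eef_rot'],degrees=True).as_matrix()
print('cam in tool',T.T@(o-ob['ee_pos']),'look',T.T@(-R[2]),'fov',c['vertical_fov'],'k1',c['k1'],c['cx'],c['cy'])
off=T.T@(o-ob['ee_pos']); off[2]=0
t=np.array([.525,.233,.33])-T@off
print(t); plan(t,156,6)
E
```

```text
cam in tool [ 0.0710966  -0.00076003 -0.15094503] look [-2.51696358e-01  1.89740005e-04  9.67806234e-01] fov 67.0284585931145 k1 -0.04957648897929529 258.710040846741 191.76023978852803
[0.59034537 0.20497704 0.33000095]
tool-shift total [-0.4572 -0.224  -0.0965] per row [-0.0762 -0.0373 -0.0161] wz total 0.0031
```

Request:
move_arm --rows '[0,0,0,-0.05,-0.025,-0.012,1,0,0,0,-0.05,-0.025,-0.012,1,0,0,0,-0.05,-0.025,-0.012,1,0,0,0,-0.05,-0.025,-0.012,1,0,0,0,-0.05,-0.025,-0.012,1]'

```text
time_s: 1.38
ee_pos: [0.4417, 0.3778, 0.2941]
eef_rot: [180.0, 0.0, 156.2]
contact_force: [0.5, -0.2, -0.0]
grip_width: 1.0
grasp_force: 0.0
```

Request:
move_arm --rows '[0,0,0,-0.05,-0.025,-0.012,1,0,0,0,-0.05,-0.025,-0.012,1,0,0,0,-0.05,-0.025,-0.012,1,0,0,0,-0.05,-0.025,0,1,0,0,0,0,0,0,1]'

```text
time_s: 2.0
ee_pos: [0.5851, 0.2041, 0.3292]
eef_rot: [-180.0, 0.0, 155.9]
contact_force: [-0.6, 0.7, 0.0]
grip_width: 1.0
grasp_force: 0.0
```

```bash
python3 - <<'E'
from h import *
c=snap('wrist'); print(get_obs()['ee_pos'],get_obs()['eef_rot'],get_obs()['joints'])
for t in ['extractor','port']:
    for s in silhouettes('wrist',t): print(t,s['p'],s['extent'])
print(proj(c,[.521,.235,.12]))
cv2.imwrite('pics/w1.png',cv2.resize(c['color'],None,fx=1.5,fy=1.5,interpolation=cv2.INTER_CUBIC)[...,::-1])
E
```

```text
[0.58397994 0.2057202  0.32912401] [-1.79994602e+02 -4.69353684e-02  1.56004336e+02] [ 1.44286311e+01  8.61964107e-01  9.20093651e+01  2.49710162e-02
  8.71687963e+01 -5.15769496e+01]
extractor 0.59 [175.1, 11.7, 169.7, 195.1]
port 0.91 [172.3, 7.6, 174.0, 198.6]
[[261.04089529 116.56159214]]
```

View pics/w1.png

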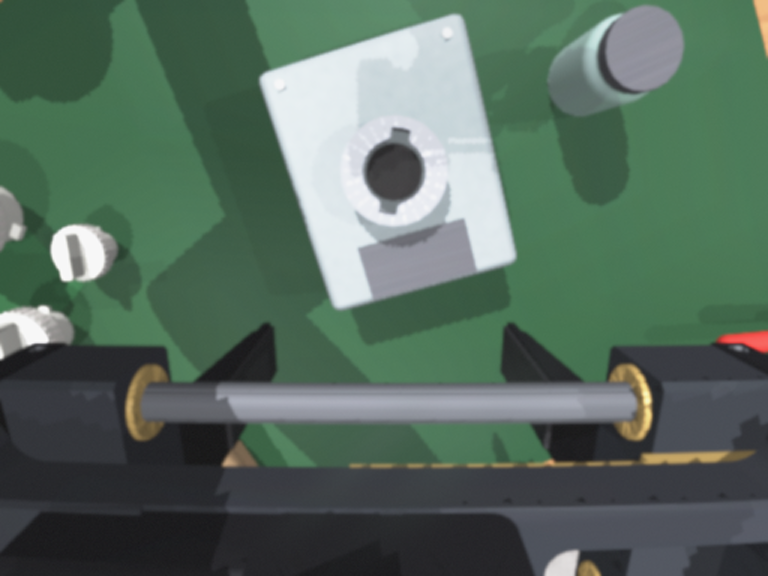

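The wrist view shows the extractor. The collar is centred near (395,170) in the 1.5x picture, and the slots are visible at about (401,133) and (388,208). I'll fit the collar more precisely with a predicted overlay.

```bash
python3 - <<'E'
from h import *
c=load('wrist'); im=c['color']; g=cv2.cvtColor(im,cv2.COLOR_RGB2GRAY)
x0,y0,w=225,75,76
cr=g[y0:y0+w,x0:x0+w]
m=(cr<100).astype(np.uint8); n,l,st,ce=cv2.connectedComponentsWithStats(m)
k=l[38,38]; print(n,k,st,ce)
ys,xs=np.nonzero(l==k); P=ray(c,np.c_[xs+x0,ys+y0].astype(float),.12)[:,:2]
cen=P.mean(0);print('hole centroid',cen,len(P))
# direction: radius profile of dark region
s=ray(c,[[401/1.5-.2,133/1.5-.2],[388/1.5-.2,208/1.5-.2]],.12)[:,:2]; d=s[0]-s[1]
print('slots',s,'mid',s.mean(0),'len',np.hypot(*d),'ang',np.degrees(np.arctan2(d[1],d[0])))
mid=s.mean(0)
e=ray(c,np.array([[261,74],[461,15],[515,258],[335,307]])/1.5,.09)[:,:2]
print('box corners',e.round(3),'mean',e.mean(0)); 
for a,b in ((0,1),(3,2),(0,3),(1,2)): v=e[b]-e[a]; print(np.hypot(*v).round(3),np.degrees(np.arctan2(v[1],v[0])).round(1))
big=cv2.resize(im[y0:y0+w,x0:x0+w],None,fx=7.5,fy=7.5,interpolation=cv2.INTER_CUBIC)[...,::-1].copy()
th=np.linspace(0,2*np.pi,200)
for r,col in ((.0255,(0,0,255)),(.043,(0,255,0))):
    q=proj(c,np.c_[mid[0]+r*np.cos(th),mid[1]+r*np.sin(th),0*th+.12])
    cv2.polylines(big,[(((q-[x0,y0])+.5)*7.5).astype(np.int32)],True,col,1)
cv2.imwrite('pics/port.png',big)
E
```

```text
3 2 [[   0    0   76   76 4621]
 [  38   11    8    2    9]
 [  19   20   37   39 1146]] [[37.58818438 37.22657433]
 [41.55555556 11.44444444]
 [37.11256545 38.80715532]]
hole centroid [0.51864349 0.23746364] 1146
slots [[0.49435021 0.25474693]
 [0.5436094  0.2214772 ]] mid [0.51897981 0.23811207] len 0.05944193436335779 ang 145.96485314049048
box corners [[0.401 0.169]
 [0.428 0.338]
 [0.634 0.308]
 [0.609 0.138]] mean [0.51816342 0.23852466]
0.171 81.0
0.172 81.6
0.211 -8.6
0.209 -8.3
```

View pics/port.png

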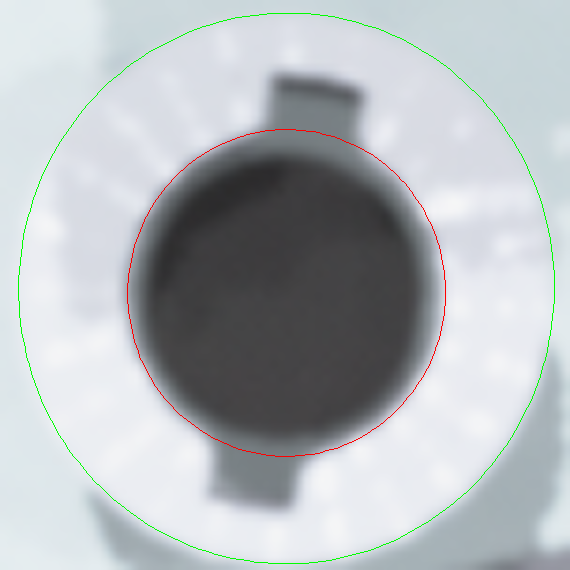

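The overlay matches the collar rim and mouth. The slots' outer ends are centred at about (316,88) and (254,498) in the crop. Next I'll work out the slot angle and approach the middle-sized cartridge.

```bash
python3 - <<'E'
from h import *
c=load('wrist')
s=ray(c,np.array([[316,88],[254,498]])/7.5-.5+[225,75],.12)[:,:2]; d=s[0]-s[1]
print(s,s.mean(0),np.hypot(*d),np.degrees(np.arctan2(d[1],d[0])))
# cartridge in old top image
t=load('top')
for nm,e in (('mid',(320.9,198.2,27.6,29.3)),('big',(315.1,245.2,33.8,33.4))):
    a=ray(t,[[e[0],e[1]+e[3]/2],[e[0]+e[2],e[1]+e[3]/2]],.06); print(nm,'drum',np.hypot(*(a[0]-a[1])[:2]),a.mean(0))
plan([.586,-.235,.33],156,10)
E
```

```text
[[0.49180048 0.25522418]
 [0.54626034 0.22015584]] [0.51903041 0.23769001] 0.06477394690530446 147.22129736235763
mid drum 0.08092955515909955 [ 0.51556351 -0.20447733  0.06      ]
big drum 0.09750331414290724 [ 0.37346322 -0.19267559  0.06      ]
tool-shift total [-0.1815 -0.4036 -0.0007] per row [-0.0181 -0.0404 -0.0001] wz total 0.0034
```

Request:
move_arm --rows '[0,0,0,-0.018,-0.04,0,1,0,0,0,-0.018,-0.04,0,1,0,0,0,-0.018,-0.04,0,1,0,0,0,-0.018,-0.04,0,1,0,0,0,-0.018,-0.04,0,1]'

```text
time_s: 2.78
ee_pos: [0.5843, -0.0117, 0.3297]
eef_rot: [180.0, 0.0, 156.3]
contact_force: [0.1, -0.1, 0.1]
grip_width: 1.0
grasp_force: 0.0
```

Request:
move_arm --rows '[0,0,0,-0.018,-0.04,0,1,0,0,0,-0.018,-0.04,0,1,0,0,0,-0.018,-0.04,0,1,0,0,0,-0.018,-0.04,0,1,0,0,0,0,0,0,1]'

```text
time_s: 3.4
ee_pos: [0.586, -0.1883, 0.3292]
eef_rot: [-180.0, -0.0, 156.1]
contact_force: [0.6, 0.1, -0.4]
grip_width: 1.0
grasp_force: 0.0
```

```bash
python3 - <<'E'
from h import *
c=snap('wrist'); print(get_obs()['ee_pos'],get_obs()['eef_rot'])
q=proj(c,[.516,-.205,.07])[0]; print(q)
for s in silhouettes('wrist','cartridge'): print(s['p'],s['extent'],s['region'].sum())
x0,y0=(q-40).astype(int); x0=max(x0,0);y0=max(y0,0); print(x0,y0)
cv2.imwrite('pics/cart.png',cv2.resize(c['color'][y0:y0+80,x0:x0+100],None,fx=7,fy=7,interpolation=cv2.INTER_CUBIC)[...,::-1])
E
```

```text
[ 0.58609801 -0.18701246  0.32925769] [ 1.79962573e+02 -3.59822074e-02  1.56179351e+02]
[227.74326155 127.02271481]
0.98 [204.7, 98.3, 52.4, 53.9] 2302
0.75 [148.9, 0.8, 83.2, 65.8] 4428
0.65 [437.7, 0.8, 74.3, 98.0] 6445
0.64 [260.9, 36.0, 43.5, 43.1] 1386
187 87
```

View pics/cart.png

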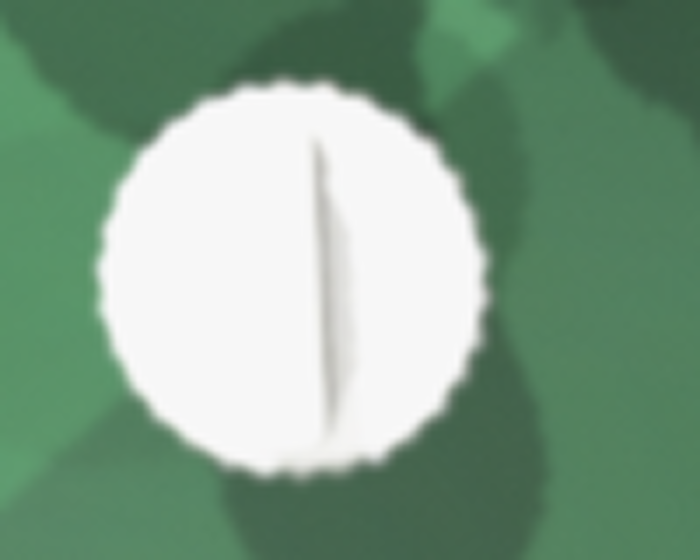

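The crop shows the middle-sized cartridge, its drum centred near (293,277). The grip bar's right edge runs from (315,138) to (327,432). The other two white parts (the large one partly at top right of the frame, the small one at native (282,57)) don't match the size. Now I'll measure this one.

```bash
python3 - <<'E'
from h import *
c=load('wrist'); im=c['color'].astype(int); 
m=(im.min(2)>165).astype(np.uint8); n,l,st,ce=cv2.connectedComponentsWithStats(m)
k=l[125,220]; cnt=max(cv2.findContours((l==k).astype(np.uint8),0,1)[0],key=len)[:,0]
P=ray(c,cnt.astype(float),.06)[:,:2]; 
A=np.c_[2*P,np.ones(len(P))]; s=np.linalg.lstsq(A,(P**2).sum(1),rcond=None)[0]
print('centre',s[:2],'diam',2*np.sqrt(s[2]+s[:2]@s[:2]),st[k])
e=ray(c,np.array([[315,138],[327,432]])/7-.5+[187,87],.089)[:,:2]; d=e[0]-e[1]; u=d/np.hypot(*d)
print('bar len',np.hypot(*d),'ang',np.degrees(np.arctan2(d[1],d[0])),'edge perp dist',(e.mean(0)-s[:2])@[-u[1],u[0]])
a=np.degrees(np.arctan2(d[1],d[0]))
plan([s[0],s[1],.15],a,1); plan([s[0],s[1],.082],a,1)
E
```

```text
centre [ 0.51603711 -0.20549621] diam 0.07680855044508948 [ 201   99   56   56 2421]
bar len 0.054506798318909054 ang 157.29793097055835 edge perp dist -0.008522002362439952
tool-shift total [ 0.0565 -0.0458  0.1794] per row [ 0.0565 -0.0458  0.1794] wz total -0.0184
tool-shift total [ 0.0565 -0.0458  0.2474] per row [ 0.0565 -0.0458  0.2474] wz total -0.0184
```

Request:
move_arm --rows '[0,0,-0.018,0,0,0,1,0,0,0,0.028,-0.023,0.04,1,0,0,0,0.028,-0.022,0.045,1,0,0,0,0,0,0.045,1,0,0,0,0,0,0.03,1]'

```text
time_s: 4.12
ee_pos: [0.516, -0.2058, 0.1673]
eef_rot: [180.0, -0.1, 157.3]
contact_force: [-0.4, -0.1, -0.0]
grip_width: 1.005
grasp_force: 0.0
```

Request:
move_arm --rows '[0,0,0,0,0,0,1]'

```text
time_s: 4.25
ee_pos: [0.5155, -0.2055, 0.1666]
eef_rot: [180.0, -0.3, 157.3]
contact_force: [0.1, -0.6, 0.5]
grip_width: 1.003
grasp_force: 0.0
```

```bash
python3 - <<'E'
from h import *
o=get_obs(); print(o['ee_pos'],o['eef_rot'],o['contact_force']); plan([.516,-.2055,.082],157.3,1,o)
E
```

```text
[ 0.51548561 -0.20546883  0.16664375] [179.96338938  -0.33180746 157.32974991] [ 0.12361001 -0.62980161  0.53166268]
tool-shift total [-0.0005  0.0002  0.0846] per row [-0.0005  0.0002  0.0846] wz total 0.0005
```

Request:
move_arm --rows '[0,0,0,0,0,0.03,1,0,0,0,0,0,0.03,1,0,0,0,0,0,0.018,1,0,0,0,0,0,0.006,1,0,0,0,0,0,0,1]'

```text
time_s: 4.88
ee_pos: [0.5177, -0.2077, 0.0863]
eef_rot: [-180.0, 0.1, 157.2]
contact_force: [-0.1, -0.5, -0.1]
grip_width: 1.001
grasp_force: 0.0
```

Request:
move_arm --rows '[0,0,0,0,0,0,0,0,0,0,0,0,0,0,0,0,0,0,0,0,0,0,0,0,0,0,0,0,0,0,0,0,0,0,0]' --newtons 40

```text
time_s: 5.5
ee_pos: [0.5171, -0.2076, 0.0855]
eef_rot: [-180.0, 0.0, 157.2]
contact_force: [-0.7, -0.3, 0.4]
grip_width: 0.532
grasp_force: 0.0
```

Request:
move_arm --rows '[0,0,0,0,0,0,0,0,0,0,0,0,0,0,0,0,0,0,0,0,0,0,0,0,0,0,0,0]'

```text
time_s: 6.0
ee_pos: [0.517, -0.2075, 0.0853]
eef_rot: [180.0, -0.0, 157.2]
contact_force: [1.2, 0.2, -0.8]
grip_width: 0.165
grasp_force: 40.0
```

Request:
move_arm --rows '[0,0,0,0,0,-0.02,0,0,0,0,0,0,-0.04,0,0,0,0,0,0,-0.05,0,0,0,0,0,0,-0.05,0,0,0,0,0,0,0,0]'

```text
time_s: 6.62
ee_pos: [0.5195, -0.2088, 0.2526]
eef_rot: [-179.9, 0.7, 157.2]
contact_force: [-0.4, 0.8, -1.8]
grip_width: 0.172
grasp_force: 40.0
```

```bash
python3 - <<'E'
from h import *
o=get_obs(); print(o['ee_pos'],o['eef_rot'],o['contact_force'],o['grip_width'],o['joints']); plan([.5204,.2368,.235],146.8,10,o)
E
```

```text
[ 0.51953713 -0.20884505  0.25263613] [-179.94063163    0.67266128  157.20892301] [-0.44500371  0.79201067 -1.81380487] 0.1720888893801357 [-2.73897141e+01 -5.38023506e+00  1.05323007e+02 -5.33916798e-03
  7.93819727e+01 -9.45973357e+01]
tool-shift total [0.1718 0.4112 0.0176] per row [0.0172 0.0411 0.0018] wz total 0.1817
```

Request:
move_arm --rows '[0,0,0,0.017,0.041,0,0,0,0,0,0.017,0.041,0,0,0,0,0,0.017,0.041,0,0,0,0,0,0.017,0.041,0,0,0,0,0,0.017,0.041,0,0]'

```text
time_s: 7.25
ee_pos: [0.517, 0.0158, 0.2439]
eef_rot: [-180.0, -0.1, 157.2]
contact_force: [0.7, 0.3, -2.8]
grip_width: 0.166
grasp_force: 40.0
```

Request:
move_arm --rows '[0,0,0,0.017,0.041,0,0,0,0,0,0.017,0.041,0,0,0,0,0,0.017,0.041,0,0,0,0,0,0.017,0.041,0,0,0,0,0,0.017,0.041,0,0]'

```text
time_s: 7.88
ee_pos: [0.5181, 0.2374, 0.2439]
eef_rot: [-179.9, -0.1, 157.2]
contact_force: [1.3, 0.1, -2.7]
grip_width: 0.167
grasp_force: 40.0
```

Request:
move_arm --rows '[0,0,0.09,0,0,0,0,0,0,0.09,0,0,0,0,0,0,0,0,0,0,0,0,0,0,0,0,0,0]'

```text
time_s: 8.38
ee_pos: [0.5188, 0.236, 0.2446]
eef_rot: [-179.9, -0.0, 147.0]
contact_force: [-0.1, -1.0, -2.0]
grip_width: 0.162
grasp_force: 40.0
```

```bash
python3 - <<'E'
from h import *
o=get_obs(); print(o['ee_pos'],o['eef_rot'],o['contact_force'],o['moment'],o['grip_width']); plan([.5204,.2368,.215],146.8,1,o)
E
```

```text
[0.51877083 0.23600677 0.24460077] [-1.79933611e+02 -4.88336773e-02  1.46954406e+02] [-0.06487619 -0.98072861 -1.99770791] [ 0.03383053 -0.00536027  0.00297723] 0.16235133110927857
tool-shift total [-0.0009  0.0016  0.0296] per row [-0.0009  0.0016  0.0296] wz total 0.0027
```

Request:
move_arm --rows '[0,0,0,-0.001,0.0015,0.015,0,0,0,0,0,0,0.015,0,0,0,0,0,0,0.005,0,0,0,0,0,0,0,0]'

```text
time_s: 8.88
ee_pos: [0.5204, 0.2368, 0.2094]
eef_rot: [-179.9, -0.1, 146.9]
contact_force: [0.4, 0.6, -2.9]
grip_width: 0.165
grasp_force: 40.0
```

Request:
move_arm --rows '[0,0,0,0,0,0.002,0,0,0,0,0,0,0.002,0,0,0,0,0,0,0.002,0,0,0,0,0,0,0,0]'

```text
time_s: 9.38
ee_pos: [0.5207, 0.237, 0.2043]
eef_rot: [-180.0, -0.0, 146.9]
contact_force: [0.4, -1.5, -2.1]
grip_width: 0.166
grasp_force: 40.0
```

```bash
python3 - <<'E'
from h import *
o=get_obs(); print(o['ee_pos'],o['eef_rot'],o['contact_force'],o['moment']); plan([.5204,.2368,.20],146.8,1,o)
c=snap('wrist'); 
q=proj(c,[.519,.2377,.13])[0];print(q)
cv2.imwrite('pics/w2.png',cv2.resize(c['color'],None,fx=1.5,fy=1.5,interpolation=cv2.INTER_CUBIC)[...,::-1])
E
```

```text
[0.52074285 0.23697924 0.20432794] [-1.79989947e+02 -7.61027295e-03  1.46896188e+02] [ 0.35750495 -1.46944958 -2.14313018] [ 0.004468   -0.00720233 -0.02178859]
tool-shift total [ 0.0002 -0.0003  0.0043] per row [ 0.0002 -0.0003  0.0043] wz total 0.0017
[259.2589217  204.31579866]
```

View pics/w2.png

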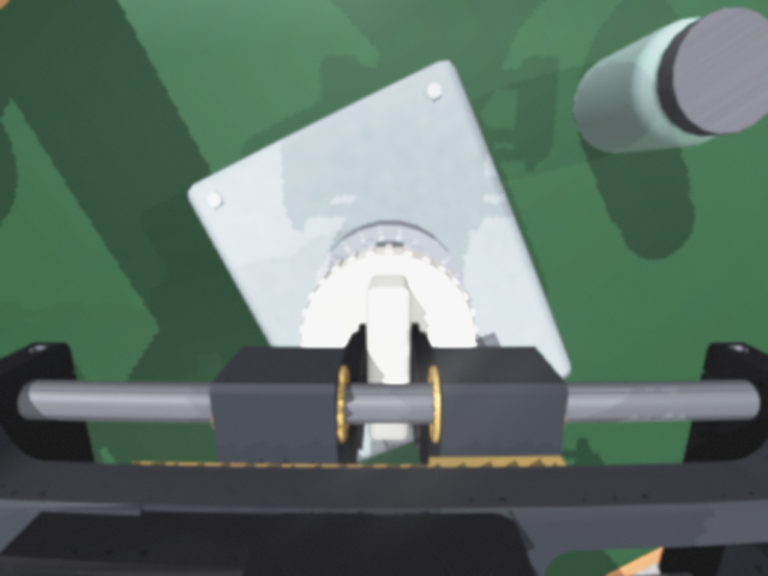

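The picture shows the cartridge over the collar. The grip bar, near (388,280), points at the visible slot at (391,245), so the alignment looks right. I'll go down gently.

Request:
move_arm --rows '[0,0,0,0,0,0.002,0,0,0,0,0,0,0.002,0,0,0,0,0,0,0.002,0,0,0,0,0,0,0.001,0,0,0,0,0,0,0,0]'

```text
time_s: 10.05
ee_pos: [0.5208, 0.237, 0.1973]
eef_rot: [-180.0, -0.0, 146.9]
contact_force: [0.1, 0.1, -3.0]
grip_width: 0.165
grasp_force: 40.0
```

Request:
move_arm --rows '[0,0,0,0,0,0.001,0,0,0,0,0,0,0.001,0,0,0,0,0,0,0.001,0,0,0,0,0,0,0,0]'

```text
time_s: 10.55
ee_pos: [0.5208, 0.237, 0.1943]
eef_rot: [-180.0, -0.0, 146.9]
contact_force: [1.0, -0.1, -2.0]
grip_width: 0.163
grasp_force: 40.0
```

Request:
move_arm --rows '[0,0,0,0,0,0.001,0,0,0,0,0,0,0.001,0,0,0,0,0,0,0.001,0,0,0,0,0,0,0,0]'

```text
time_s: 11.05
ee_pos: [0.521, 0.2371, 0.1922]
eef_rot: [180.0, 0.0, 146.9]
contact_force: [-1.7, -0.8, 2.6]
grip_width: 0.166
grasp_force: 40.0
```

Request:
move_arm --rows '[0,0,0,0,0,0.001,0,0,0,0,0,0,0.001,0,0,0,0,0,0,0.001,0,0,0,0,0,0,0,0]'

```text
time_s: 11.55
ee_pos: [0.521, 0.2371, 0.1888]
eef_rot: [180.0, 0.0, 146.9]
contact_force: [-1.5, 0.0, 5.2]
grip_width: 0.164
grasp_force: 40.0
```

Request:
move_arm --rows '[0,0,0,0,0,0.0015,0,0,0,0,0,0,0.0015,0,0,0,0,0,0,0.0015,0,0,0,0,0,0,0.0015,0,0,0,0,0,0,0,0]'

```text
time_s: 12.18
ee_pos: [0.5211, 0.2371, 0.1835]
eef_rot: [180.0, 0.0, 146.9]
contact_force: [-2.6, -0.7, 8.4]
grip_width: 0.163
grasp_force: 40.0
```

Request:
move_arm --rows '[0,0,0,0,0,0.001,0,0,0,0,0,0,0,0]'

```text
time_s: 12.42
ee_pos: [0.5211, 0.2371, 0.1826]
eef_rot: [180.0, 0.0, 146.9]
contact_force: [-2.7, -0.8, 8.7]
grip_width: 0.168
grasp_force: 40.0
```

```bash
python3 - <<'E'
from h import *
o=get_obs(); print(o['ee_pos'],o['eef_rot'],o['contact_force'],o['moment'],o['joints'])
E
```

```text
[0.52107774 0.23711457 0.18264086] [1.79971059e+02 2.39099884e-02 1.46898311e+02] [-2.6977169  -0.81943377  8.66243971] [-0.33200785  0.69899942 -0.02578322] [ 1.90960491e+01 -5.32364287e-01  1.07509730e+02 -1.20554511e-03
  7.29851120e+01 -3.78019159e+01]
```

Request:
move_arm --rows '[0,0,0.06,0.0001,-0.0002,0.0001,0,0,0,0.08,0.0001,-0.0002,0.0001,0,0,0,0.08,0.0001,-0.0002,0,0,0,0,0.08,0.0001,-0.0002,0,0,0,0,0,0,0,0,0]'

```text
time_s: 13.05
ee_pos: [0.5215, 0.2369, 0.1832]
eef_rot: [179.8, 0.1, 129.7]
contact_force: [0.7, -1.6, 8.3]
grip_width: 0.166
grasp_force: 40.0
```

```bash
python3 - <<'E'
from h import *
o=get_obs(); print(o['ee_pos'],o['eef_rot'],o['contact_force'],o['moment'])
E
```

```text
[0.52153359 0.23687637 0.18320736] [1.79775977e+02 1.15372808e-01 1.29670847e+02] [ 0.66443767 -1.60187951  8.29224439] [-0.25197128  0.14783916  0.02794844]
```

Request:
move_arm --rows '[0,0,0.08,0.0002,-0.0004,0.0005,0,0,0,0.08,0.0002,-0.0004,0.0003,0,0,0,0.08,0.0001,-0.0003,0,0,0,0,0.08,0.0001,-0.0003,0,0,0,0,0.08,0.0001,-0.0003,0,0]'

```text
time_s: 13.68
ee_pos: [0.5202, 0.2364, 0.1827]
eef_rot: [179.7, 0.1, 106.6]
contact_force: [1.1, -1.3, 8.5]
grip_width: 0.163
grasp_force: 40.0
```

```bash
python3 - <<'E'
from h import *
o=get_obs(); print(o['ee_pos'],o['eef_rot'],o['contact_force'],o['moment'])
E
```

```text
[0.52024047 0.23635245 0.18273475] [1.79677856e+02 7.03441782e-02 1.06645446e+02] [ 1.12361114 -1.3265559   8.51531754] [-0.49031821 -0.06408322  0.05571405]
```

Request:
move_arm --rows '[0,0,0.08,0,-0.0003,0,0,0,0,0.08,0,-0.0003,0,0,0,0,0.08,0,-0.0002,0,0,0,0,0.08,0,-0.0002,0,0,0,0,0.08,0,-0.0002,0,0]'

```text
time_s: 14.3
ee_pos: [0.5189, 0.2362, 0.1826]
eef_rot: [179.7, -0.1, 83.7]
contact_force: [1.1, -0.7, 9.1]
grip_width: 0.166
grasp_force: 40.0
```

```bash
python3 - <<'E'
from h import *
o=get_obs(); print(o['ee_pos'],o['eef_rot'],o['contact_force'],o['moment'])
E
```

```text
[0.51888446 0.23620451 0.18262482] [ 1.79708864e+02 -6.20556130e-02  8.37277987e+01] [ 1.09495634 -0.74786535  9.08293684] [-0.45380457  0.13638508  0.08129958]
```

Turned 63°, with little torque. I'll continue and feel for the stop.

Request:
move_arm --rows '[0,0,0.08,0,-0.0001,0,0,0,0,0.08,0,-0.0001,0,0,0,0,0.08,0,-0.0001,0,0,0,0,0.08,0,-0.0001,0,0,0,0,0.05,0,0,0,0]'

```text
time_s: 14.92
ee_pos: [0.5183, 0.2364, 0.1826]
eef_rot: [179.8, -0.2, 62.6]
contact_force: [-1.1, -1.4, 9.0]
grip_width: 0.168
grasp_force: 40.0
```

Request:
move_arm --rows '[0,0,0,0,0,0,0]'

```text
time_s: 15.05
ee_pos: [0.5182, 0.2364, 0.1825]
eef_rot: [179.8, -0.2, 62.7]
contact_force: [-0.5, -1.9, 8.0]
grip_width: 0.166
grasp_force: 40.0
```

```bash
python3 - <<'E'
from h import *
o=get_obs(); print(o['ee_pos'],o['eef_rot'],o['contact_force'],o['moment'])
E
```

```text
[0.51824535 0.23640177 0.18251497] [ 1.79792965e+02 -1.54023870e-01  6.26506324e+01] [-0.45531742 -1.85923201  8.01827126] [-0.30822992  0.31503086 -0.04795826]
```

Request:
move_arm --rows '[0,0,0.03,0,0,0,0,0,0,0.03,0,0,0,0,0,0,0.03,0,0,0,0,0,0,0,0,0,0,0]'

```text
time_s: 15.55
ee_pos: [0.5182, 0.2365, 0.1825]
eef_rot: [179.8, -0.2, 57.5]
contact_force: [-1.3, -1.4, 8.6]
grip_width: 0.165
grasp_force: 40.0
```

```bash
python3 - <<'E'
from h import *
o=get_obs(); print(o['ee_pos'],o['eef_rot'],o['contact_force'],o['moment'])
E
```

```text
[0.51817215 0.23645389 0.18249035] [ 1.79817473e+02 -1.71865201e-01  5.75078736e+01] [-1.27330462 -1.35940735  8.6316602 ] [-0.30900039  0.29623905  0.03734005]
```

Request:
move_arm --rows '[0,0,0.02,0,0,0,0,0,0,0.02,0,0,0,0,0,0,0.02,0,0,0,0,0,0,0,0,0,0,0]'

```text
time_s: 16.05
ee_pos: [0.5183, 0.2363, 0.1825]
eef_rot: [179.8, -0.2, 54.1]
contact_force: [0.4, -0.6, 7.7]
grip_width: 0.164
grasp_force: 40.0
```

```bash
python3 - <<'E'
from h import *
o=get_obs(); print(o['ee_pos'],o['eef_rot'],o['contact_force'],o['moment'])
E
```

```text
[0.51829582 0.23632203 0.18250538] [ 1.79797598e+02 -1.74844410e-01  5.41179939e+01] [ 0.38910952 -0.56234335  7.66255687] [-0.37395796  0.30871944  0.23086238]
```

Request:
move_arm --rows '[0,0,0.02,0,0,0,0,0,0,0,0,0,0,0]'

```text
time_s: 16.3
ee_pos: [0.5184, 0.2363, 0.1825]
eef_rot: [179.8, -0.2, 53.0]
contact_force: [0.3, -1.0, 8.7]
grip_width: 0.169
grasp_force: 40.2
```

```bash
python3 - <<'E'
from h import *
o=get_obs(); print(o['ee_pos'],o['eef_rot'],o['contact_force'],o['moment'])
E
```

```text
[0.51839025 0.2363314  0.18251759] [179.77508751  -0.18655365  53.04859931] [ 0.34570504 -1.02562082  8.67325258] [-0.32080543  0.14747648  0.69339587]
```

The stop is firm: the moment rose to 0.69 N m. I'll ease back slightly and let the cartridge rise into the notch.

Request:
move_arm --rows '[0,0,-0.02,0,0,0,0,0,0,0,0,0,-0.001,0,0,0,0,0,0,-0.0015,0,0,0,0,0,0,-0.0015,0,0,0,0,0,0,0,0]'

```text
time_s: 16.92
ee_pos: [0.518, 0.2362, 0.1851]
eef_rot: [179.8, -0.1, 54.1]
contact_force: [4.9, -1.1, 3.5]
grip_width: 0.163
grasp_force: 40.0
```

Request:
move_arm --rows '[0,0,0,0,0,-0.001,0,0,0,0,0,0,-0.0005,0,0,0,0,0,0,0,0]'

```text
time_s: 17.3
ee_pos: [0.518, 0.2362, 0.1862]
eef_rot: [179.8, -0.1, 54.1]
contact_force: [5.2, -0.6, 1.4]
grip_width: 0.168
grasp_force: 40.0
```

```bash
python3 - <<'E'
from h import *
o=get_obs(); print(o['ee_pos'],o['eef_rot'],o['contact_force'],o['moment'])
E
```

```text
[0.5179688  0.23618641 0.1862413 ] [ 1.79832846e+02 -1.33385336e-01  5.40847600e+01] [ 5.21367828 -0.61004412  1.44138578] [-0.19761926 -1.18224337  0.17045684]
```

Request:
move_arm --rows '[0,0,0,0.0003,0.0004,0.0003,0,0,0,0,0.0003,0.0004,0,0,0,0,0,0,0,0,0]'

```text
time_s: 17.68
ee_pos: [0.5182, 0.2362, 0.1861]
eef_rot: [179.9, -0.0, 54.1]
contact_force: [3.6, -1.6, 5.5]
grip_width: 0.165
grasp_force: 40.0
```

```bash
python3 - <<'E'
from h import *
o=get_obs(); print(o['ee_pos'],o['eef_rot'],o['contact_force'],o['moment'])
E
```

```text
[0.51816492 0.23624787 0.18614834] [ 1.79936383e+02 -4.94204027e-02  5.40758781e+01] [ 3.60901475 -1.56379832  5.45456826] [-0.39783662 -0.8589013   0.24846534]
```

Request:
move_arm --rows '[0,0,-0.01,0.0003,0.0005,0,0,0,0,0,0.0003,0.0005,0,0,0,0,0,0,0,-0.001,0,0,0,0,0,0,-0.001,0,0,0,0,0,0,0,0]'

```text
time_s: 18.3
ee_pos: [0.5185, 0.2363, 0.1878]
eef_rot: [-180.0, 0.0, 54.6]
contact_force: [3.1, -1.2, 5.9]
grip_width: 0.166
grasp_force: 40.0
```

```bash
python3 - <<'E'
from h import *
o=get_obs(); print(o['ee_pos'],o['eef_rot'],o['contact_force'],o['moment'])
E
```

```text
[0.51850714 0.23628793 0.18784089] [-1.79951700e+02  1.34836448e-02  5.46227692e+01] [ 3.09110194 -1.16889005  5.85566272] [-0.31989517 -0.39714706  0.01847902]
```

Request:
move_arm --rows '[0,0,0,0.0002,0.0004,-0.0005,0,0,0,0,0,0,-0.0005,0,0,0,0,0,0,0,0]'

```text
time_s: 18.68
ee_pos: [0.5186, 0.2362, 0.1882]
eef_rot: [-179.9, 0.0, 54.6]
contact_force: [0.4, -0.6, 4.6]
grip_width: 0.163
grasp_force: 40.0
```

```bash
python3 - <<'E'
from h import *
o=get_obs(); print(o['ee_pos'],o['eef_rot'],o['contact_force'],o['moment'])
E
```

```text
[0.5186448  0.236243   0.18823218] [-1.79915931e+02  4.33920199e-02  5.46414233e+01] [ 0.41553275 -0.64784356  4.57108711] [-0.04122476 -0.06637192  0.04764494]
```

Request:
move_arm --rows '[0,0,0,0,0,-0.0005,0,0,0,0,0,0,0,0]'

```text
time_s: 18.92
ee_pos: [0.5186, 0.2362, 0.1882]
eef_rot: [-179.9, 0.1, 54.6]
contact_force: [2.3, 0.8, -0.3]
grip_width: 0.165
grasp_force: 40.0
```

Request:
move_arm --rows '[0,0,0,0,0,0,0.25,0,0,0,0,0,0,0.5,0,0,0,0,0,0,0.8,0,0,0,0,0,0,0.8,0,0,0,0,0,0,0.8]'

```text
time_s: 19.55
ee_pos: [0.5192, 0.2361, 0.1891]
eef_rot: [-180.0, 0.0, 54.6]
contact_force: [-0.3, 0.1, 0.5]
grip_width: 0.613
grasp_force: 0.0
```

Request:
move_arm --rows '[0,0,0,0,0,0,0.8,0,0,0,0,0,-0.02,0.8,0,0,0,0,0,-0.05,0.8,0,0,0,0,0,-0.05,0.8,0,0,0,0.04,0,-0.03,0.8]'

```text
time_s: 20.18
ee_pos: [0.5431, 0.2684, 0.3457]
eef_rot: [179.7, -0.3, 54.5]
contact_force: [0.5, 0.2, -0.5]
grip_width: 0.8
grasp_force: 0.0
```

Request:
move_arm --rows '[0,0,0,0.05,0,0,0.8,0,0,0,0.04,0,0,0.8,0,0,0,0,0,0,0.8]'

```text
time_s: 20.55
ee_pos: [0.5952, 0.3438, 0.3394]
eef_rot: [-180.0, 0.0, 54.7]
contact_force: [0.2, -0.3, 0.3]
grip_width: 0.8
grasp_force: 0.0
```

```bash
python3 - <<'E'
from h import *
o=get_obs(); print(o['ee_pos'],o['eef_rot'],o['contact_force'])
c=snap('wrist'); t=snap('top')
print(proj(c,[.519,.2377,.163]),proj(t,[.519,.2377,.163]))
a=cv2.resize(c['color'],(800,600))[:300]
q=proj(t,[.519,.2377,.163])[0].astype(int)
b=cv2.resize(t['color'][q[1]-37:q[1]+38,q[0]-60:q[0]+60],(480,300),interpolation=cv2.INTER_CUBIC)
cv2.imwrite('pics/end.png',np.vstack([a,np.pad(b,((0,0),(0,320),(0,0)))])[...,::-1])
E
```

```text
[0.59519688 0.34380568 0.3393809 ] [-1.79989339e+02  1.33336834e-03  5.47463367e+01] [ 0.1914276  -0.26243588  0.31243921]
[[258.25792015 279.42208855]] [[176.74159444 208.62127292]]
```

View pics/end.png

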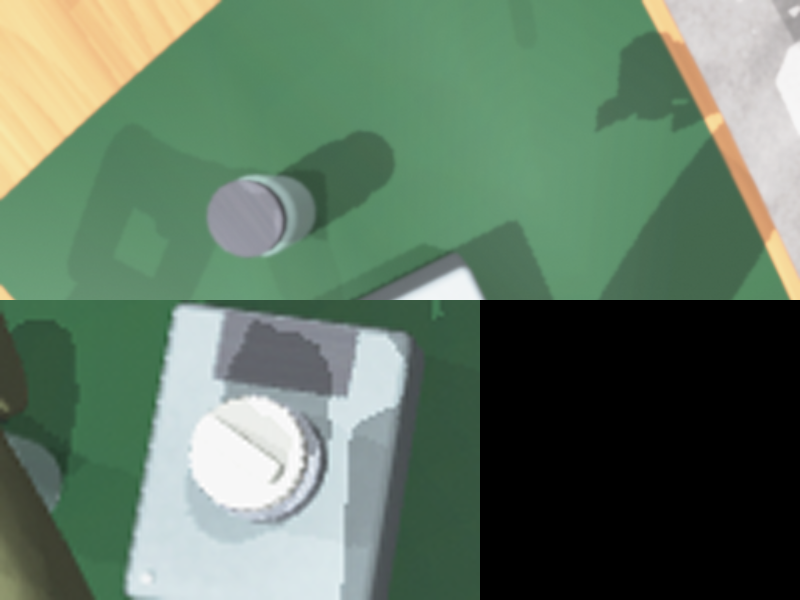

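The end picture shows the drum seated level on the collar, around (247,455) in the lower crop. The grip bar is turned about 92° past the slots, and the robot is clear. The cartridge also stopped rising at the locked height while I kept lifting, which means the roof is holding it. Handing in.

```bash
python3 -c "
from workcell import *
print(finish_job())"
```

```text
the job is handed in; nothing more can be done
None
```

The cartridge is fitted: pushed in through the slots, twisted about 92° clockwise to the stop, sprung up to the locked height (about 17 mm below the mouth) and released; peak push was about 9 N and peak twist about 0.7 N m (briefly, at the stop), and the job is handed in.

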